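# Unhook the drained steady-rest finger and fit it

## Task

The cleaned steady-rest finger is draining on the barbed dipping hook. Ease it off the hook by raising, tilting and backing its eye over the barb without forcing it, then lower it nose first into the empty top guide of the steady rest, do not let it drop, and leave it standing there with its shoulders fully home on the guide. Leave the other things on the bench where they are.

Things in the scene. Friction and masses are not known exactly. Their poses are not given: they have to be found in the camera images.
- finger_eye (a point): Centre of the eye in the head of the loose rusted flat steel finger (125 mm long, 10 mm thick, 0.17-0.35 kg). x: the eye's axis, through the thickness; y: across the width; z: towards the head end. Head 40 wide (y), 53 mm high; eye 24 wide (y), 34 mm high, steel 8 mm each side, 9 above, 10 below. At the start the eye's upper edge rests on the hook's prong. Grip the head by its two sides.
- finger_nose (a point): Lowest point of the finger, 99 mm below the eye's centre, axes as the eye's. The head's underside, 27 mm below the eye's centre, forms two shoulders, 7 mm each side (y); from there the shank, 26 mm wide, runs 72 mm down to this point; its last 13 mm is a bronze nose rounded to 13 mm radius (seen along x).
- stand: Drain stand fixed to the bench: tin drip pan 200 x 110 mm, 16 mm high, and a 14 mm post carrying the hook. Origin at the post's foot on the bench; x level, the way the prong points; z up; the hook lies in the xz plane. Hook of 7 mm round steel, centre line (x, z) in mm: post to (0, 165), bend to (10, 175), level prong to (62, 175), then 60 degrees upward for 40 mm to the tip (82, 209.6).
- hook_bend (a point): On the bar's centre line where the level prong turns up, 62 mm out from the post, 175 mm above the bench; axes as the stand's. The eye cannot pass the barb upright. With the head leaned about 40 degrees back towards the post (nose swung out) it passes along the rising bar with about 4 mm to spare, the eye's centre about 6 mm from the bar's centre line, on the barb's side.
- hook_tip (a point): On the bar's centre line at the tip, 82 mm out from the post, 209.6 mm above the bench; axes as the stand's. Nothing stands above it.
- barb_end (a point): End of the barb: a 5 mm round spur from the tip back towards the post, its centre line ending 64.7 mm out from the post and 205.7 mm above the bench, over the prong, 13 mm from the rising bar's centre line.
- guide_mouth (a point): Centre of the upper face of the empty top guide of the green cast steady rest (fixed; about 230 mm wide, 60 deep), 177 mm above the bench. x along the ring's axis, y across, z up. Guide: vertical through slot 13 (x) by 29 mm (y), 36 deep, 2 mm chamfer, in a block 36 (x) by 52 mm (y). The finger enters with its x along this x, either way round; home, its eye's centre is 27 mm above this point.
- washer: Bronze thrust washer lying flat, 90 mm outside, 54 mm bore, 8 mm thick; origin under its centre. Bystander.
- punch: Blued centre punch lying along its x, about 125 mm long, 13 mm thick; origin on the bench under its middle. Bystander.
- oilcan: Squat tin oil can 84 mm across, 62 mm high, with a bent brass spout to 121 mm; origin under its centre. Bystander.
- valve: Brass coolant valve body 94 mm long with a round black bakelite knob on top, 82 mm high; origin under its centre. Bystander.
- veeblock: Steel vee block about 60 x 50 mm, 40 mm high; origin under its centre. Bystander.
- spanner: Open spanner lying flat along its x, 180 mm long; origin on the bench. Bystander.
Things that resemble listed ones, but are neither listed nor needed, are in the scene too. Of the things like the part that bears finger_eye, leave any that is green, pink or red; of the rest the smaller one is meant.

How it is judged:
By the outcome, as a careful person would: the job done as asked, in the order asked, and still so for the second after the job is handed in, with the robot touching nothing.
It also fails if it takes over 64 s, if anything falls off the work surface, if the arm or the gripper's body presses on something with over 40 N, if the wrist force passes 120 N, or if a joint passes its speed limit or range.

## Robot

A 6-joint arm with a two-finger parallel gripper is mounted at the origin on the work surface. World frame = base frame: x ahead of the robot, y to its left, z up, the work surface at z = 0. Lengths are in m, angles in rad, forces in N, time in s.
With the tool pointing down it reaches from about 0.425 to 0.95 m from the base axis. Payload 3.5 kg.
Tool frame: the origin (TCP) lies at the very end of the fingers, on their centre line; the grasp point (between the pads) lies 19 mm behind it; z points along the fingers, y is the line along which they close (so a half turn about z gives the same grasp; the last joint's range is limited). The gripper opens to 85 mm and grips with 20 to 120 N. Pads are 22 mm wide; open, the fingers measure 114 mm over their backs; the gripper's body (76 mm by 85 mm) begins 54 mm behind the grasp point. The pads swing forward as they close: fully open they stand 13 mm farther back than shut.
Start: joints at [0.959, 0.286, 1.577, -0, 1.279, -0.15], TCP at [0.301, 0.604, 0.202] pointing down, gripper open.
Joint ranges: [-2.77, 2.77], [-0.9, 2.22], [0.21, 2.48], [-1.53, 4.67], [0.24, 2.81], [-2.84, 2.84]. Speed limits (rad/s): [2.79, 2.79, 3.14, 3.14, 3.14, 3.14].

## Interface

Orientations are given as a unit quaternion [x, y, z, w].
In Python, from plant import ctrl gives the robot as it stands.
- The arm moves only by the tool carry_out, never from a script. Its argument "deltas" is one flat list of numbers, 6 for each row, row after row: the shift along the tool's x, y, z in m, then the turn, a rotation vector about the tool's x, y, z in rad. A call has 1 to 5 rows; each row is the pose to reach, as a shift and turn from the pose commanded when the call began, along the tool's axes at that moment; what a row does not reach only later rows make up. A row lasts 1/8 s, in which the tool goes at most 62.5 mm and 10.7 degrees, less where a joint would pass 70% of its speed; a pose out of reach is approached as far as the arm can. A call with a gripper value outside its range is refused whole. "grip" is the opening in per cent of the stroke, from 0 (shut) to 100 (fully open), set as the call begins (left out, the last holds). The fingers move at their own pace and stop on an object; "grip_force" is the grip in N (left out, the last holds). Time passes only in rows, so rows that repeat a pose let the fingers close. It gives the time, the measured TCP pose, the force, the opening and the grip force at its end, in the units of the state.
- ctrl.get_state(): the state, without advancing time (a new reading comes with each control period).
- ctrl.read_camera(name): name is "scene" or "side" or "wrist"; returns (picture, depth): 420x560x3 uint8, red, green, blue; 420x560 float32, m along the optical axis (not along the pixel's ray), 0 where there is no reading.
- ctrl.camera_model(name): a dict with "intrinsics" (3x3 intrinsics, pixels), "extrinsics" (4x4, takes a point from world to camera coordinates); the wrist camera has in their place "hand_eye" (4x4, takes a point from camera to tool coordinates, whose origin is the TCP and whose axes are the flange's). Camera axes: x right, y down, z forward; pixel columns grow to the right and rows downward; lengths in m; the calibration is good to about 2 mm. A picture is of the moment at which its call begins: read the wrist's pose just before it. camera_model takes no time and is no camera call.
- ctrl.sign_off(): hands the job in; it is judged then, once.
Trained networks look in the newest picture that a camera, given by its name, has taken for a name from the list of things; names that differ only in an ending like _2 or _b are one class to them, and where a whole thing is asked for, a point or a joint stands for the part that bears it (a point fixed in the world has none). Each returns a list of dicts, best first, with "score" (0 to 1); they miss things now and then, are a little off and sometimes report something else, mostly with a low value. They report only what shows in the picture. A call takes as long as a camera call. They do not tell look-alikes from the thing itself.
- ctrl.find_in(camera, query): "uv" ([column, row] in pixels, amid what is visible of it).
The state is a dict: "time": time; "qpos": joint angles; "dq": joint speeds; "joint_efforts": joint torques, N m; "eef_pos": TCP position; "tcp_rot": TCP orientation; "contact_force": force on the tool from outside, world axes, zero at the start; "wrist_torque": the same for the moment, N m; "opening": opening from 0.0 (shut) to 1.0 (fully open); "finger_force": force on a finger pad.
Only numpy, scipy, OpenCV 4.12 (cv2) and the standard library are available. Lean on these libraries where they do the work, as an engineer would, in place of code of your own. Each camera call takes 0.05 s, during which the arm holds its last target. There are 200 camera calls.

## Working session

There is one attempt and no reset: what is moved stays moved. The work goes in short steps, Python scripts to look and compute and a tool call to move; the robot and the scene stay as the last step left them, time stands still between calls to the robot, and variables do not carry over. Pictures are saved under pics/ and viewed, at most 10 in all, crops included, and the job is handed in when it is done.

Besides the shell and the picture viewer there is one more tool, called after "Request:" as name(argument=value, ...), one argument or row to a line, values as JSON. carry_out: Moves the arm, as the interface text tells. Its arguments: {"type":"object","properties":{"deltas":{"type":"array"},"grip":{"type":"number"},"grip_force":{"type":"number"}},"required":["deltas"]}

```bash
ls; mkdir -p pics; cat > h.py <<'E'
import numpy as np, cv2
from scipy.spatial.transform import Rotation as R
from plant import ctrl
def T_tool():
    s=ctrl.get_state(); T=np.eye(4); T[:3,:3]=R.from_quat(s['tcp_rot']).as_matrix(); T[:3,3]=s['eef_pos']; return T
def cam2w(n):
    m=ctrl.camera_model(n)
    if n=='wrist': return np.array(m['intrinsics']),T_tool()@np.array(m['hand_eye'])
    return np.array(m['intrinsics']),np.linalg.inv(np.array(m['extrinsics']))
def shot(n,save=None):
    K,T=cam2w(n); p,d=ctrl.read_camera(n)
    if save: cv2.imwrite('pics/'+save,p[:,:,::-1])
    v,u=np.mgrid[:p.shape[0],:p.shape[1]]
    c=np.stack([(u-K[0,2])/K[0,0]*d,(v-K[1,2])/K[1,1]*d,d],-1)
    w=c@T[:3,:3].T+T[:3,3]; w[d==0]=np.nan
    return p,d,w,K,T
E
python3 - <<'E'
from h import *
for n in('scene','side'):
    p,d,w,K,T=shot(n,n+'0.png'); np.savez(n+'0.npz',p=p,d=d,w=w,K=K,T=T)
    print(n,T[:3,3].round(3),T[:3,2].round(2))
    for q in('finger_eye','stand','hook_tip','barb_end','guide_mouth','finger_nose'):
        for r in ctrl.find_in(n,q)[:4]:
            u,v=np.round(r['uv']).astype(int); print(q,u,v,round(r['score'],2),w[v,u].round(3))
E
```

```text
pics
scene [1.443 0.218 0.784] [-0.8  -0.2  -0.56]
finger_eye 454 281 0.95 [0.675 0.36  0.13 ]
finger_eye 401 226 0.76 [0.536 0.249 0.151]
finger_eye 399 279 0.69 [0.669 0.254 0.111]
finger_eye 447 228 0.49 [ 0.301  0.38  -0.002]
stand 379 263 0.94 [0.494 0.209 0.002]
barb_end 381 266 0.82 [0.508 0.215 0.005]
guide_mouth 206 225 0.77 [ 0.48  -0.253  0.043]
guide_mouth 264 292 0.33 [ 0.702 -0.029  0.05 ]
finger_nose 401 277 0.89 [0.669 0.258 0.117]
finger_nose 453 284 0.8 [0.678 0.359 0.125]
finger_nose 470 251 0.62 [0.541 0.403 0.108]
finger_nose 403 223 0.61 [0.539 0.252 0.162]
side [ 0.384 -0.875  1.037] [ 0.13  0.7  -0.7 ]
finger_eye 294 136 0.9 [0.65  0.356 0.109]
finger_eye 258 153 0.85 [0.517 0.244 0.144]
finger_eye 218 151 0.76 [0.4   0.367 0.071]
finger_eye 301 156 0.65 [0.647 0.234 0.123]
stand 260 189 0.94 [0.518 0.234 0.005]
stand 258 155 0.37 [0.516 0.24  0.14 ]
hook_tip 260 194 0.7 [ 0.515  0.217 -0.001]
barb_end 258 189 0.85 [0.512 0.237 0.004]
guide_mouth 280 305 0.67 [ 0.496 -0.264  0.096]
finger_nose 296 134 0.87 [0.657 0.359 0.114]
finger_nose 264 135 0.73 [0.554 0.378 0.109]
finger_nose 217 153 0.73 [0.396 0.368 0.062]
finger_nose 259 152 0.59 [0.52  0.247 0.145]
```

View pics/scene0.png

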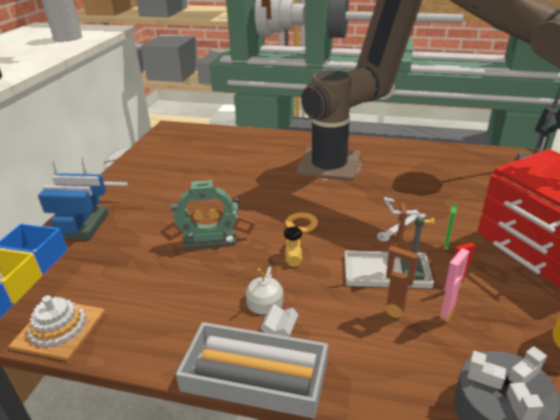

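View pics/side0.png

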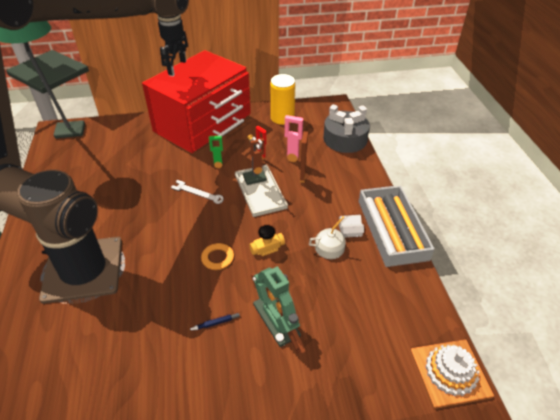

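```bash
python3 - <<'E'
import numpy as np,cv2
a=np.load('scene0.npz');b=np.load('side0.npz')
A=a['p'][180:330,340:490,::-1];B=b['p'][95:225,195:325,::-1]
A=cv2.resize(A,(400,400),interpolation=cv2.INTER_CUBIC)
A=cv2.resize(a['p'][185:325,350:480,::-1],(400,430),interpolation=cv2.INTER_CUBIC)
B=cv2.resize(B,(400,430),interpolation=cv2.INTER_CUBIC)
cv2.imwrite('pics/crop0.png',np.hstack([A,B]))
# colour/pts
w=a['w']
for v in range(195,325,8):
    print(v,[ (u,*(w[v,u]*1000).round().astype(int)) if np.isfinite(w[v,u,0]) else (u,'n') for u in (388,394,400,406,412,418,424)])
E
```

```text
195 [(388, np.int64(163), np.int64(211), np.int64(0)), (394, np.int64(158), np.int64(229), np.int64(-1)), (400, np.int64(158), np.int64(247), np.int64(1)), (406, np.int64(155), np.int64(264), np.int64(2)), (412, np.int64(153), np.int64(282), np.int64(3)), (418, np.int64(147), np.int64(300), np.int64(1)), (424, np.int64(146), np.int64(317), np.int64(3))]
203 [(388, np.int64(526), np.int64(215), np.int64(202)), (394, np.int64(210), np.int64(231), np.int64(3)), (400, np.int64(203), np.int64(249), np.int64(1)), (406, np.int64(201), np.int64(266), np.int64(2)), (412, np.int64(194), np.int64(283), np.int64(0)), (418, np.int64(195), np.int64(300), np.int64(2)), (424, np.int64(192), np.int64(317), np.int64(3))]
211 [(388, np.int64(251), np.int64(217), np.int64(0)), (394, np.int64(523), np.int64(230), np.int64(180)), (400, np.int64(518), np.int64(243), np.int64(179)), (406, np.int64(528), np.int64(255), np.int64(187)), (412, np.int64(515), np.int64(269), np.int64(181)), (418, np.int64(238), np.int64(301), np.int64(2)), (424, np.int64(230), np.int64(318), np.int64(-1))]
219 [(388, np.int64(297
[... 4287 characters left out ...]
int64(664), np.int64(242), np.int64(-2)), (394, np.int64(667), np.int64(255), np.int64(4)), (400, np.int64(673), np.int64(267), np.int64(13)), (406, np.int64(655), np.int64(281), np.int64(-2)), (412, np.int64(654), np.int64(294), np.int64(-1)), (418, np.int64(657), np.int64(306), np.int64(5)), (424, np.int64(651), np.int64(319), np.int64(2))]
323 [(388, np.int64(691), np.int64(244), np.int64(2)), (394, np.int64(690), np.int64(256), np.int64(3)), (400, np.int64(682), np.int64(269), np.int64(-2)), (406, np.int64(681), np.int64(281), np.int64(0)), (412, np.int64(679), np.int64(294), np.int64(1)), (418, np.int64(677), np.int64(306), np.int64(1)), (424, np.int64(674), np.int64(319), np.int64(1))]
```

View pics/crop0.png

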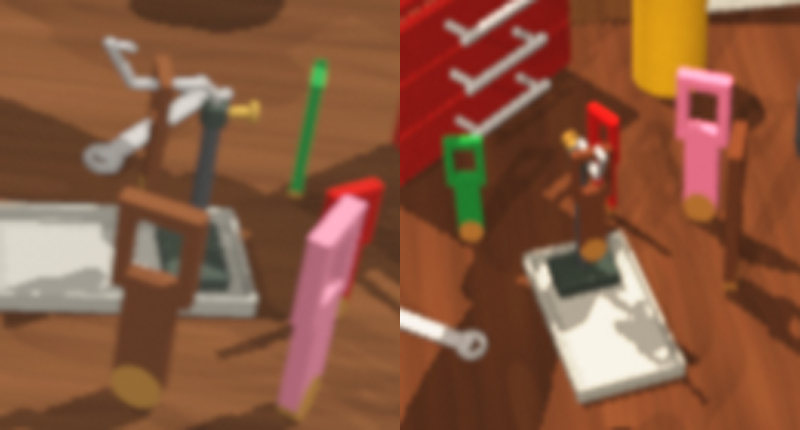

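Candidates (scene pixels): brown hanging on the hook (401,226), tall brown standing (399,280), pink (454,281), red (463,248), green (450,228). The description fits the one on the hook: rusted, the smaller of the two browns. The crop confirms it, hanging edge-on to the scene camera with the prong through its eye.

```bash
python3 - <<'E'
import numpy as np
for n in('scene','side'):
    a=np.load(n+'0.npz');w=a['w'].reshape(-1,3);c=a['p'].reshape(-1,3).astype(int)
    f=np.isfinite(w[:,0]);w,c=w[f],c[f]
    g=(abs(w[:,0]-.49)<.12)&(abs(w[:,1]+.26)<.13)&(w[:,2]>.165)&(w[:,2]<.2)
    p=w[g];print(n,'guide',g.sum(),p.min(0).round(3),p.max(0).round(3),p.mean(0).round(3))
    t=p[p[:,2]>.171];m=t.mean(0);e=np.linalg.eigh(np.cov((t-m)[:,:2].T));print(' top',len(t),m.round(3),e[0]**.5,e[1].round(2).tolist())
    g=(abs(w[:,0]-.49)<.12)&(abs(w[:,1]+.26)<.13)&(w[:,2]>.02)&(w[:,2]<.2);q=w[g]
    e=np.linalg.eigh(np.cov(q[:,:2].T));print(' body',q.mean(0).round(3),e[0]**.5,e[1].round(2).tolist())
    g=(abs(w[:,0]-.52)<.05)&(w[:,1]>.18)&(w[:,1]<.32)&(w[:,2]>.1)&(w[:,2]<.24)
    for i in np.where(g)[0]: print(*(w[i]*1000).round().astype(int),'|',*c[i],end=' ; ')
    print()
    g=(w[:,0]>.2)&(w[:,0]<.9)&(w[:,1]>.3)&(w[:,1]<.8)
    r=g&(c[:,0]>120)&(c[:,1]<50)&(w[:,2]>.05)
    print(' red',w[r].min(0).round(2),w[r].max(0).round(2))
E
```

```text
scene guide 255 [ 0.466 -0.271  0.165] [ 0.521 -0.212  0.181] [ 0.496 -0.24   0.174]
 top 186 [ 0.493 -0.242  0.176] [0.01269427 0.01545461] [[-0.95, -0.31], [-0.31, 0.95]]
 body [ 0.499 -0.24   0.092] [0.00911466 0.05420559] [[-0.94, -0.33], [-0.33, 0.94]]
523 205 212 | 166 152 141 ; 525 207 213 | 186 177 169 ; 523 209 212 | 191 182 174 ; 523 211 212 | 181 169 161 ; 524 205 210 | 154 140 131 ; 524 207 210 | 173 166 159 ; 525 210 211 | 182 176 170 ; 524 212 211 | 182 175 169 ; 522 214 210 | 185 178 172 ; 522 216 210 | 192 183 177 ; 524 218 211 | 193 183 176 ; 522 220 211 | 188 176 168 ; 522 222 211 | 176 161 152 ; 527 208 210 | 151 142 135 ; 527 210 210 | 162 156 151 ; 528 212 211 | 167 161 156 ; 522 214 207 | 170 164 158 ; 528 216 211 | 175 166 160 ; 524 218 209 | 178 169 161 ; 526 221 210 | 178 168 161 ; 521 223 208 | 174 164 156 ; 520 225 207 | 163 148 137 ; 520 227 208 | 146 120 103 ; 527 208 207 | 140 125 115 ; 524 210 205 | 149 142 136 ; 526 212 207 | 153 147 141 ; 524 214 206 | 151 140 132 ; 525 223 208 | 154 138 127 ; 523 225 207 | 151 133 120 ; 525 210 203 | 142 132 124 ; 52
[... 23359 characters left out ...]
3 48 30 ; 507 245 109 | 95 47 26 ; 510 251 104 | 96 48 28 ; 512 242 111 | 96 48 27 ; 516 246 107 | 96 48 28 ; 519 247 106 | 96 47 27 ; 521 242 110 | 97 49 28 ; 525 245 107 | 101 52 29 ; 501 251 102 | 85 51 37 ; 503 239 111 | 94 49 30 ; 506 240 109 | 96 48 27 ; 509 240 110 | 96 48 27 ; 512 243 106 | 96 48 27 ; 516 244 105 | 96 48 27 ; 518 241 107 | 96 48 27 ; 521 242 106 | 95 48 27 ; 525 243 105 | 95 49 28 ; 500 246 101 | 86 51 38 ; 503 243 103 | 94 48 30 ; 506 243 103 | 95 48 27 ; 509 242 103 | 96 48 27 ; 512 244 102 | 96 49 28 ; 515 244 101 | 95 48 27 ; 518 241 103 | 96 48 26 ; 521 241 103 | 96 48 28 ; 506 240 102 | 96 48 28 ; 518 237 103 | 97 49 27 ; 
 red [0.2  0.36 0.05] [0.56 0.8  0.26]
```

Request:
carry_out(
  deltas=[0, 0, -0.06, 0, 0, 0, 0, 0, -0.12, 0, 0, 0, 0, 0, -0.16, 0, 0, 0, 0, 0, -0.16, 0, 0, 0],
  grip=100,
)

```text
time: 1.2
eef_pos: [0.3015, 0.6056, 0.3678]
tcp_rot: [0.229, 0.973, 0.005, 0.002]
contact_force: [-0.3, 1.0, 0.0]
opening: 1.0
finger_force: 0.0
```

```bash
cat >> h.py <<'E'
def down(yaw_y_deg, lean=0):
    """tool R: pointing down, tool y at given yaw; lean deg about tool y (neg = up-vector towards tool x)"""
    a=np.radians(yaw_y_deg); y=np.array([np.cos(a),np.sin(a),0]); z=np.array([0,0,-1.]); x=np.cross(y,z)
    return np.stack([x,y,z],1)@R.from_euler('y',lean,degrees=True).as_matrix()
def rows(pos,Rt,n=5,T0=None):
    T=T_tool() if T0 is None else T0
    d=T[:3,:3].T@(np.asarray(pos)-T[:3,3]); r=R.from_matrix(T[:3,:3].T@Rt).as_rotvec()
    print('d',d.round(4),'r',r.round(3),'deg',round(np.degrees(np.linalg.norm(r)),1))
    o=[]
    for i in range(1,n+1): o+=list((d*i/n).round(4))+list((r*i/n).round(3))
    print([float(x) for x in o])
E
python3 - <<'E'
from h import *
print(ctrl.camera_model('wrist')['hand_eye'])
rows([.45,.42,.38],down(36.5),5)
rows([.518,.2495,.36],down(10),5)
E
```

```text
[[-4.12492737e-04 -9.54519055e-01 -2.98149631e-01  7.77370697e-02]
 [ 9.99999707e-01 -5.85971062e-04  4.92463895e-04 -2.26120485e-04]
 [-6.44773228e-04 -2.98149341e-01  9.54519018e-01 -1.71955490e-01]
 [ 0.00000000e+00  0.00000000e+00  0.00000000e+00  1.00000000e+00]]
d [-0.2156 -0.0999 -0.0129] r [ 0.01  -0.001  0.472] deg 27.1
[-0.0431, -0.02, -0.0026, 0.002, -0.0, 0.094, -0.0863, -0.04, -0.0052, 0.004, -0.0, 0.189, -0.1294, -0.0599, -0.0077, 0.006, -0.001, 0.283, -0.1725, -0.0799, -0.0103, 0.008, -0.001, 0.378, -0.2156, -0.0999, -0.0129, 0.01, -0.001, 0.472]
d [-0.3524 -0.2225  0.0061] r [ 0.01  -0.003  0.935] deg 53.5
[-0.0705, -0.0445, 0.0012, 0.002, -0.001, 0.187, -0.141, -0.089, 0.0024, 0.004, -0.001, 0.374, -0.2115, -0.1335, 0.0036, 0.006, -0.002, 0.561, -0.2819, -0.178, 0.0049, 0.008, -0.003, 0.748, -0.3524, -0.2225, 0.0061, 0.01, -0.003, 0.935]
```

Request:
carry_out(
  deltas=[-0.043, -0.02, -0.003, 0.002, 0, 0.094, -0.086, -0.04, -0.005, 0.004, 0, 0.189, -0.13, -0.06, -0.008, 0.006, 0, 0.283, -0.173, -0.08, -0.01, 0.008, 0, 0.378, -0.216, -0.1, -0.013, 0.01, 0, 0.472],
)

```text
time: 1.82
eef_pos: [0.4498, 0.4169, 0.3722]
tcp_rot: [0.451, 0.892, -0.006, -0.002]
contact_force: [0.6, 0.4, 0.4]
opening: 1.001
finger_force: 0.0
```

```bash
python3 - <<'E'
from h import *
rows([.518,.2495,.36],down(10),4)
E
```

```text
d [-0.1753 -0.0441  0.0132] r [-0.012  0.005  0.459] deg 26.3
[-0.0438, -0.011, 0.0033, -0.003, 0.001, 0.115, -0.0876, -0.022, 0.0066, -0.006, 0.003, 0.23, -0.1314, -0.0331, 0.0099, -0.009, 0.004, 0.345, -0.1753, -0.0441, 0.0132, -0.012, 0.005, 0.459]
```

Request:
carry_out(
  deltas=[-0.044, -0.011, 0.003, -0.003, 0.001, 0.115, -0.088, -0.022, 0.007, -0.006, 0.003, 0.23, -0.131, -0.033, 0.01, -0.009, 0.004, 0.345, -0.175, -0.044, 0.012, -0.012, 0.005, 0.46, -0.175, -0.044, 0.012, -0.012, 0.005, 0.46],
)

```text
time: 2.45
eef_pos: [0.5186, 0.2489, 0.3609]
tcp_rot: [0.644, 0.765, -0.0, -0.0]
contact_force: [0.9, 0.6, -1.1]
opening: 0.998
finger_force: 0.0
```

```bash
python3 - <<'E'
from h import *
p,d,w,K,T=shot('wrist','w1.png'); np.savez('w1.npz',p=p,d=d,w=w)
print(ctrl.get_state()['eef_pos'],T_tool()[:3,1])
c=p.astype(int);g=(abs(w[...,0]-.52)<.05)&(abs(w[...,1]-.25)<.07)&(w[...,2]>.12)&(w[...,2]<.23)
br=g&(c[...,0]-c[...,2]>45)
top=br&(w[...,2]>.180)
t=w[top];m=t.mean(0);q=cv2.minAreaRect((t[:,:2]*1000).astype(np.float32));print('head top',len(t),m.round(4),q,t.min(0).round(4),t.max(0).round(4))
s=w[g&(c[...,0]-c[...,2]<35)]
for lo,hi in((.165,.183),(.197,.22)):
    k=s[(s[:,2]>lo)&(s[:,2]<hi)]
    b=np.round(k[:,1]/.005)
    print(lo,[(int(i*5),len(k[b==i]),*(np.median(k[b==i],0)*1000).round(1)) for i in np.unique(b)])
E
```

```text
[0.51805675 0.25038177 0.36131314] [ 9.84723936e-01  1.74122138e-01 -5.00756692e-04]
head top 375 [0.5144 0.2497 0.1864] ((514.434814453125, 249.1443328857422), (39.66191482543945, 10.316171646118164), 7.81000280380249) [0.4941 0.2415 0.1802] [0.5347 0.2568 0.1889]
0.165 [(225, 15, np.float64(517.2), np.float64(226.6), np.float64(181.4)), (230, 28, np.float64(517.2), np.float64(229.8), np.float64(177.6)), (235, 25, np.float64(516.4), np.float64(234.8), np.float64(177.1)), (240, 18, np.float64(515.4), np.float64(239.3), np.float64(177.7)), (255, 22, np.float64(512.3), np.float64(255.3), np.float64(177.6)), (260, 28, np.float64(511.9), np.float64(259.8), np.float64(177.5)), (265, 29, np.float64(511.2), np.float64(265.1), np.float64(177.3)), (270, 25, np.float64(509.8), np.float64(269.9), np.float64(177.5)), (275, 28, np.float64(509.6), np.float64(274.9), np.float64(177.8)), (280, 31, np.float64(508.3), np.float64(280.1), np.float64(176.5)), (285, 30, np.float64(507.6), np.float64(285.0), np.float64(172.0)), (290, 21, np.float64(507.1), np.float64(289.0), np.float64(168.1))]
0.197 [(205, 16, np.float64(520.3), np.float64(206.8), np.float64(211.4)), (210, 38, np.float64(520.2), np.float64(210.1), np.float64(210.2)), (215, 31, np.float64(520.0), np.float64(215.0), np.float64(208.6)), (220, 23, np.float64(518.4), np.float64(220.2), np.float64(208.4)), (225, 21, np.float64(517.8), np.float64(224.3), np.float64(206.4))]
```

View pics/w1.png

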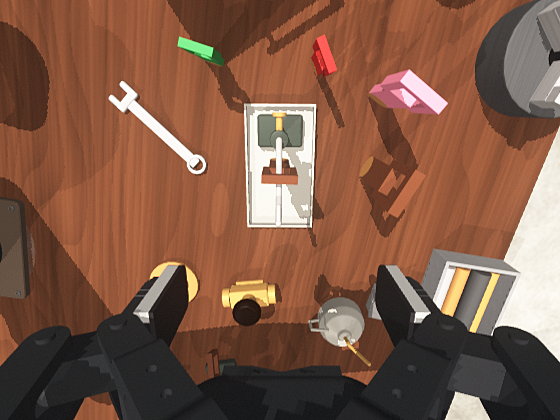

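Seen: the hook from above, prong from the post (278,130) down to the tip (279,225). The finger head is a brown bar at (278,175), square to the prong. The other fingers are well off. Descending astride the head.

```bash
python3 - <<'E'
from h import *
rows([.5144,.2492,.1465],down(8),5)
E
```

```text
d [-0.0008 -0.0037  0.2148] r [-0.001 -0.001  0.035] deg 2.0
[-0.0002, -0.0007, 0.043, -0.0, -0.0, 0.007, -0.0003, -0.0015, 0.0859, -0.0, -0.0, 0.014, -0.0005, -0.0022, 0.1289, -0.0, -0.001, 0.021, -0.0006, -0.003, 0.1719, -0.0, -0.001, 0.028, -0.0008, -0.0037, 0.2148, -0.001, -0.001, 0.035]
```

Request:
carry_out(
  deltas=[-0.001, -0.004, 0.04, 0, 0, 0.035, -0.001, -0.004, 0.08, 0, 0, 0.035, -0.001, -0.004, 0.11, 0, 0, 0.035, -0.001, -0.004, 0.13, 0, 0, 0.035, -0.001, -0.004, 0.14, 0, 0, 0.035],
)

```text
time: 3.12
eef_pos: [0.514, 0.2507, 0.222]
tcp_rot: [0.655, 0.756, 0.001, -0.0]
contact_force: [0.7, 0.8, 0.6]
opening: 0.998
finger_force: 0.0
```

```bash
python3 - <<'E'
from h import *
rows([.5144,.2492,.1465],down(8),3)
E
```

```text
d [-0.0017  0.0001  0.0755] r [ 0.001 -0.001  0.004] deg 0.2
[-0.0006, 0.0, 0.0252, 0.0, -0.0, 0.001, -0.0011, 0.0, 0.0503, 0.001, -0.001, 0.002, -0.0017, 0.0001, 0.0755, 0.001, -0.001, 0.004]
```

Request:
carry_out(
  deltas=[-0.001, 0, 0.02, 0, 0, 0, -0.0015, 0, 0.04, 0, 0, 0, -0.0015, 0, 0.058, 0, 0, 0, -0.0015, 0, 0.07, 0, 0, 0, -0.0015, 0, 0.0755, 0, 0, 0],
)

```text
time: 3.75
eef_pos: [0.5148, 0.2486, 0.1468]
tcp_rot: [0.655, 0.755, 0.001, 0.0]
contact_force: [0.3, -0.3, 0.4]
opening: 0.999
finger_force: 0.0
```

Request:
carry_out(
  deltas=[0, 0, 0, 0, 0, 0, 0, 0, 0, 0, 0, 0, 0, 0, 0, 0, 0, 0, 0, 0, 0, 0, 0, 0, 0, 0, 0, 0, 0, 0],
  grip=35,
  grip_force=50,
)

```text
time: 4.38
eef_pos: [0.5159, 0.249, 0.1491]
tcp_rot: [0.655, 0.755, 0.002, 0.001]
contact_force: [-0.2, 0.4, 4.4]
opening: 0.438
finger_force: 50.1
```

```bash
cat > plan.py <<'E'
from h import *
e=np.array([.158,-.987,0]); E0=np.array([.5144,.2492,0]); 
def pose(s,z,lean):
    Rt=down(8,-lean); eye=E0+e*(s-39.3)/1000; eye[2]=z/1000
    return eye+.015*Rt[:,2],Rt
def chunk(start,ps):
    p0,R0=pose(*start); o=[]
    for q in ps:
        p,Rt=pose(*q); o+=list((R0.T@(p-p0)).round(4))+list(R.from_matrix(R0.T@Rt).as_rotvec().round(3))
    print([float(x) for x in o])
def t(k): return (56.8+.5*k,178+.866*k,40)
E
python3 - <<'E'
from plan import *
A=(39.3,161.5,0);chunk(A,[(39.3,165,0),(39.3,170,0),(39.3,173,0)])
A=(39.3,173,0);chunk(A,[(40,175,8),(41.5,175.5,16),(43.5,176,24),(46,177,32),(49,178,40)])
A=(49,178,40);chunk(A,[(53,178,40),t(0),t(5),t(10),t(10)])
A=t(10);chunk(A,[t(18),t(26),t(34),t(42),t(42)])
A=t(42);chunk(A,[t(50),t(60),t(72),t(90),t(110)])
E
```

```text
[0.0, 0.0, -0.0035, 0.0, 0.0, 0.0, 0.0, 0.0, -0.0085, 0.0, 0.0, 0.0, 0.0, 0.0, -0.0115, 0.0, 0.0, 0.0]
[-0.0028, 0.0, -0.0021, -0.0, -0.14, 0.0, -0.0063, 0.0, -0.0031, 0.0, -0.279, 0.0, -0.0103, 0.0001, -0.0043, 0.0, -0.419, 0.0, -0.0146, 0.0001, -0.0063, -0.0, -0.559, -0.0, -0.0193, 0.0002, -0.0085, 0.0, -0.698, -0.0]
[-0.0031, 0.0001, 0.0026, 0.0, 0.0, 0.0, -0.006, 0.0001, 0.005, 0.0, 0.0, 0.0, -0.0107, 0.0002, 0.0033, 0.0, 0.0, 0.0, -0.0154, 0.0002, 0.0016, 0.0, 0.0, 0.0, -0.0154, 0.0002, 0.0016, 0.0, 0.0, 0.0]
[-0.0075, 0.0001, -0.0027, 0.0, 0.0, 0.0, -0.015, 0.0002, -0.0055, 0.0, 0.0, 0.0, -0.0225, 0.0002, -0.0082, 0.0, 0.0, 0.0, -0.0301, 0.0003, -0.011, 0.0, 0.0, 0.0, -0.0301, 0.0003, -0.011, 0.0, 0.0, 0.0]
[-0.0075, 0.0001, -0.0027, 0.0, 0.0, 0.0, -0.0169, 0.0002, -0.0062, 0.0, 0.0, 0.0, -0.0282, 0.0003, -0.0103, 0.0, 0.0, 0.0, -0.0451, 0.0005, -0.0164, 0.0, 0.0, 0.0, -0.0639, 0.0006, -0.0233, 0.0, 0.0, 0.0]
```

Request:
carry_out(
  deltas=[0, 0, -0.0035, 0, 0, 0, 0, 0, -0.0085, 0, 0, 0, 0, 0, -0.0115, 0, 0, 0, 0, 0, -0.0115, 0, 0, 0],
)

```text
time: 4.88
eef_pos: [0.5151, 0.2488, 0.1595]
tcp_rot: [0.655, 0.755, 0.001, 0.0]
contact_force: [-0.4, 0.3, -1.4]
opening: 0.446
finger_force: 50.3
```

```bash
python3 - <<'E'
from h import *
ims=[]
p,d,w,K,T=shot('scene'); ims.append(p[180:280,350:490,::-1])
p2,d2,w2,K,T=shot('wrist'); ims.append(p2[100:420,70:490,::-1])
cv2.imwrite('pics/g1.png',np.hstack([cv2.resize(ims[0],(400,286),interpolation=cv2.INTER_CUBIC),cv2.resize(ims[1],(375,286))]))
c=p.astype(int);br=(abs(w[...,0]-.515)<.06)&(abs(w[...,1]-.25)<.02)&(w[...,2]>.17)&(c[...,0]-c[...,2]>60)
print(w[br].max(0)); print(ctrl.get_state()['eef_pos'])
E
```

```text
[0.56242559 0.26902167 0.31811109]
[0.51502031 0.24872285 0.1592386 ]
```

View pics/g1.png

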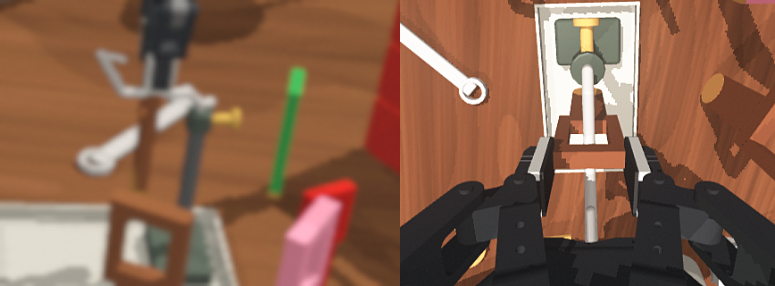

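The head is held squarely between the pads and has lifted freely off the prong (wrist crop, eye at ~(588,130)). Next, tilt.

Request:
carry_out(
  deltas=[-0.003, 0, -0.002, 0, -0.14, 0, -0.006, 0, -0.003, 0, -0.28, 0, -0.01, 0, -0.0045, 0, -0.42, 0, -0.0145, 0, -0.0065, 0, -0.56, 0, -0.0195, 0, -0.0085, 0, -0.7, 0],
)

```text
time: 5.6
eef_pos: [0.5181, 0.2301, 0.1681]
tcp_rot: [0.616, 0.709, -0.224, 0.261]
contact_force: [-0.8, 0.2, -2.5]
opening: 0.443
finger_force: 50.4
```

```bash
python3 - <<'E'
from plan import *
import time
for i in range(2): shot('wrist','w2.png')
s=ctrl.get_state();print(s['eef_pos'],s['contact_force'],s['qpos'])
p,Rt=pose(49,178,40);print('want',p,'rot err',R.from_matrix(T_tool()[:3,:3].T@Rt).as_rotvec())
p,d,w,K,T=shot('scene'); cv2.imwrite('pics/g2.png',np.hstack([cv2.resize(p[150:290,330:490,::-1],(400,350),interpolation=cv2.INTER_CUBIC),cv2.resize(cv2.imread('pics/w2.png')[100:420],(400,350))]))
E
```

```text
[0.51645874 0.23076806 0.16501391] [-0.24816608 -0.34573254 -2.57064228] [ 0.53515992  0.30546078  1.74837286 -0.64336368  1.4328414   0.59616722]
want [0.51727448 0.23007812 0.16650933] rot err [0.00165683 0.0005613  0.00474144]
```

View pics/g2.png

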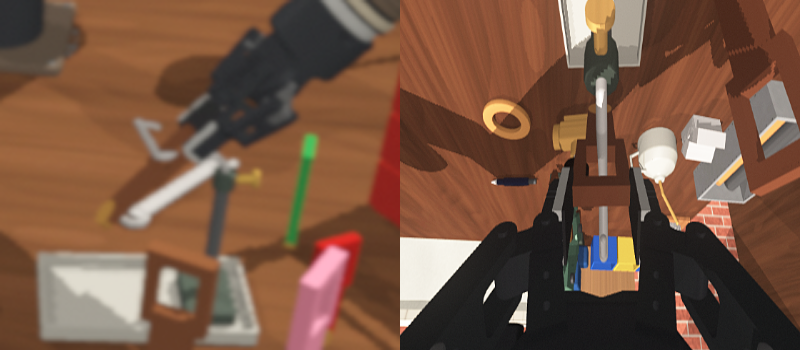

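The finger leans about 40° with its nose out. The prong runs through the eye without contact, and the force reading is only the weight. Now out along the rising bar.

Request:
carry_out(
  deltas=[-0.003, 0, 0.0025, 0, 0, 0, -0.006, 0, 0.005, 0, 0, 0, -0.0105, 0, 0.0035, 0, 0, 0, -0.0155, 0, 0.0015, 0, 0, 0, -0.0155, 0, 0.0015, 0, 0, 0],
)

```text
time: 6.38
eef_pos: [0.5202, 0.2166, 0.1778]
tcp_rot: [0.616, 0.709, -0.222, 0.26]
contact_force: [0.1, 0.3, -2.2]
opening: 0.439
finger_force: 50.5
```

Request:
carry_out(
  deltas=[-0.0075, 0, -0.0025, 0, 0, 0, -0.015, 0, -0.0055, 0, 0, 0, -0.0225, 0, -0.008, 0, 0, 0, -0.03, 0, -0.011, 0, 0, 0, -0.03, 0, -0.011, 0, 0, 0],
)

```text
time: 7.0
eef_pos: [0.5223, 0.2009, 0.2055]
tcp_rot: [0.616, 0.709, -0.223, 0.26]
contact_force: [-0.5, 0.1, -1.7]
opening: 0.44
finger_force: 50.5
```

```bash
python3 - <<'E'
from plan import *
s=ctrl.get_state();print(s['eef_pos'],s['contact_force'],s['finger_force'])
p,Rt=pose(*t(42));print('want',p)
E
```

```text
[0.52231885 0.20089596 0.20554423] [-0.45655683  0.10785071 -1.67701296] 50.4576051235199
want [0.52182488 0.20165252 0.20288133]
```

Request:
carry_out(
  deltas=[-0.0075, 0, -0.003, 0, 0, 0, -0.017, 0, -0.006, 0, 0, 0, -0.028, 0, -0.01, 0, 0, 0, -0.045, 0, -0.0165, 0, 0, 0, -0.064, 0, -0.0235, 0, 0, 0],
)

```text
time: 7.62
eef_pos: [0.5266, 0.1667, 0.2651]
tcp_rot: [0.616, 0.709, -0.223, 0.26]
contact_force: [0.1, -0.0, -2.1]
opening: 0.444
finger_force: 50.4
```

```bash
python3 - <<'E'
from h import *
s=ctrl.get_state();print(s['eef_pos'],s['contact_force'])
rows([.53,.05,.36],down(8),4)
E
```

```text
[0.52662126 0.16671543 0.26506225] [ 0.05433023 -0.03039657 -2.05630376]
d [-0.1499 -0.0129  0.0019] r [0.004 0.699 0.001] deg 40.0
[-0.0375, -0.0032, 0.0005, 0.001, 0.175, 0.0, -0.075, -0.0064, 0.001, 0.002, 0.349, 0.001, -0.1124, -0.0096, 0.0014, 0.003, 0.524, 0.001, -0.1499, -0.0129, 0.0019, 0.004, 0.699, 0.001]
```

Request:
carry_out(
  deltas=[-0.037, -0.003, 0, 0.001, 0.175, 0, -0.075, -0.006, 0.001, 0.002, 0.35, 0, -0.112, -0.01, 0.001, 0.003, 0.524, 0, -0.15, -0.013, 0.002, 0.004, 0.699, 0, -0.15, -0.013, 0.002, 0.004, 0.699, 0],
)

```text
time: 8.25
eef_pos: [0.5309, 0.0442, 0.3632]
tcp_rot: [0.659, 0.752, 0.001, 0.003]
contact_force: [0.4, 0.7, -1.5]
opening: 0.439
finger_force: 50.6
```

```bash
python3 - <<'E'
from h import *
g=np.array([.491,-.245,.36]); Rt=down(-71)
print(ctrl.get_state()['eef_pos'])
T=T_tool();p=g-.045*Rt[:,0]; rv=R.from_matrix(T[:3,:3].T@Rt).as_rotvec(); 
q=(p+T[:3,3])/2; Rm=T[:3,:3]@R.from_rotvec(rv/2).as_matrix()
rows(q,Rm,5)
T2=np.eye(4);T2[:3,:3]=Rm;T2[:3,3]=q
rows(p,Rt,5,T2)
E
```

```text
[0.53093535 0.04423106 0.36323872]
d [-0.1452 -0.0608  0.0019] r [ 0.004 -0.     0.685] deg 39.3
[-0.029, -0.0122, 0.0004, 0.001, -0.0, 0.137, -0.0581, -0.0243, 0.0008, 0.002, -0.0, 0.274, -0.0871, -0.0365, 0.0011, 0.002, -0.0, 0.411, -0.1162, -0.0487, 0.0015, 0.003, -0.0, 0.548, -0.1452, -0.0608, 0.0019, 0.004, -0.0, 0.685]
d [-0.1509  0.0448  0.0019] r [ 0.004 -0.     0.685] deg 39.3
[-0.0302, 0.009, 0.0004, 0.001, -0.0, 0.137, -0.0604, 0.0179, 0.0008, 0.002, -0.0, 0.274, -0.0906, 0.0269, 0.0012, 0.002, -0.0, 0.411, -0.1207, 0.0359, 0.0016, 0.003, -0.0, 0.548, -0.1509, 0.0448, 0.0019, 0.004, -0.0, 0.685]
```

Request:
carry_out(
  deltas=[-0.029, -0.012, 0, 0.001, 0, 0.137, -0.058, -0.024, 0, 0.002, 0, 0.274, -0.087, -0.036, 0, 0.003, 0, 0.411, -0.116, -0.049, 0, 0.003, 0, 0.548, -0.145, -0.061, 0.001, 0.004, 0, 0.685],
)

```text
time: 8.88
eef_pos: [0.4888, -0.1019, 0.3577]
tcp_rot: [0.872, 0.49, -0.003, -0.001]
contact_force: [-0.4, -0.1, -2.2]
opening: 0.439
finger_force: 50.6
```

Request:
carry_out(
  deltas=[-0.03, 0.009, 0, 0, 0, 0.137, -0.06, 0.018, 0, 0, 0, 0.274, -0.09, 0.027, 0, 0, 0, 0.411, -0.121, 0.036, 0, 0, 0, 0.548, -0.151, 0.045, 0, 0, 0, 0.685],
)

```text
time: 9.5
eef_pos: [0.4493, -0.2542, 0.3577]
tcp_rot: [0.986, 0.169, -0.003, -0.0]
contact_force: [-0.0, -0.5, -1.6]
opening: 0.438
finger_force: 50.6
```

Request:
carry_out(
  deltas=[0, 0, 0, 0, 0, 0],
)

```text
time: 9.62
eef_pos: [0.4492, -0.2548, 0.3573]
tcp_rot: [0.986, 0.169, -0.003, -0.001]
contact_force: [0.3, 1.3, -2.3]
opening: 0.443
finger_force: 50.7
```

```bash
python3 - <<'E'
from h import *
p,d,w,K,T=shot('wrist','w3.png'); np.savez('w3.npz',p=p,d=d,w=w,K=K,T=T,TT=T_tool())
s=ctrl.get_state();print(s['eef_pos'],s['tcp_rot'],np.degrees(np.arctan2(*T_tool()[:2,1][::-1])),s['qpos'])
g=(abs(w[...,2]-.177)<.006)&(np.hypot(w[...,0]-.491,w[...,1]+.245)<.045)
t=w[g];q=cv2.minAreaRect((t[:,:2]*1000).astype(np.float32));print(len(t),t.mean(0),q)
h=(w[...,2]<.165)&(np.hypot(w[...,0]-.491,w[...,1]+.245)<.012);print('hole',h.sum())
print([ (r['uv'],r['score']) for r in ctrl.find_in('wrist','guide_mouth')])
v,u=np.where(g);print(u.min(),u.max(),v.min(),v.max())
E
```

```text
[ 0.44964656 -0.25378466  0.35738637] [ 0.98538661  0.1703047  -0.00287053 -0.00113516] -70.38931988311666 [-0.70888407 -0.14328866  1.75216213 -0.00298002  1.53812703  0.51973823]
1374 [ 0.48982805 -0.24404738  0.17635231] ((489.63702392578125, -244.09310913085938), (36.06997299194336, 51.9046516418457), 19.504026412963867)
hole 126
[]
262 310 120 154
```

View pics/w3.png

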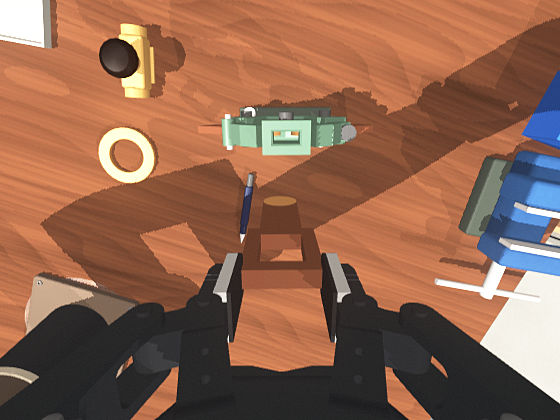

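The guide block is clear at (286,137), slot empty, and its rectangle comes out at 36 x 52 mm. The finger hangs at (283,240), nose at (281,201). Now the finger's pose in the tool frame.

```bash
cat > fing.py <<'E'
from h import *
def finger(p,w,TT):
    t=(w-TT[:3,3])@TT[:3,:3]          # tool coords
    c=p.astype(int); m=(abs(t[...,0])<.03)&(abs(t[...,1])<.03)&(t[...,2]>-.06)&(t[...,2]<.1)&(c[...,0]-c[...,2]>25)
    q=t[m]; f=q[(q[:,2]>-.03)&(q[:,2]<.068)&(q[:,0]>-.002)]
    for _ in range(4):
        A=np.c_[f[:,2],f[:,1],np.ones(len(f))]; k=np.linalg.lstsq(A,f[:,0],rcond=None)[0]; r=f[:,0]-A@k; f=f[abs(r)<max(.0015,2*r.std())]
    print('face x = %.4f*z + %.4f*y + %.4f'%tuple(k),len(f))
    for lo,hi in((-.035,-.028),(-.028,-.02),(-.02,-.01),(-.01,.0),(0,.01),(.01,.02),(.02,.03),(.03,.045),(.045,.06),(.06,.075),(.075,.1)):
        s=q[(q[:,2]>=lo)&(q[:,2]<hi)]
        if len(s)>5: print(lo,len(s),'y',(np.percentile(s[:,1],[1,99])*1000).round(1),'mid',round(np.percentile(s[:,1],[1,99]).mean()*1000,2),'x',(np.percentile(s[:,0],[5,50,95])*1000).round(1))
    print('z range',np.percentile(q[:,2],[.5,99.5]))
E
python3 - <<'E'
from fing import *
a=np.load('w3.npz'); finger(a['p'],a['w'],a['TT'])
t=(a['w']-a['TT'][:3,3])@a['TT'][:3,:3]; c=a['p'].astype(int)
for v in range(190,295,6): print(v,*(t[v,281]*1000).round(0),'|',*(t[v,255]*1000).round(0))
E
```

```text
face x = 0.0103*z + -0.0011*y + 0.0025 2373
-0.035 514 y [-18.9  18.6] mid -0.15 x [1.7 2.3 2.8]
-0.028 231 y [-19.5  19.1] mid -0.2 x [1.7 2.3 2.8]
-0.02 282 y [-20.2  19.3] mid -0.45 x [-2.2  2.4  2.9]
-0.01 245 y [-20.2  19.1] mid -0.55 x [-3.2  2.5  3. ]
0 930 y [-19.9  18.6] mid -0.65 x [-6.5  0.1  2.9]
0.01 320 y [-20.1  18.5] mid -0.8 x [2.3 2.7 3.1]
0.02 220 y [-13.6  11.7] mid -0.97 x [2.5 2.8 3.1]
0.03 280 y [-13.9  11.4] mid -1.25 x [2.6 2.9 3.3]
0.045 223 y [-14.2  11.3] mid -1.45 x [2.8 3.1 3.4]
0.06 201 y [-14.4  11.2] mid -1.61 x [3.  3.3 3.7]
0.075 103 y [-13.3   9.9] mid -1.72 x [3.1 3.4 3.7]
z range [-0.039352    0.08256372]
190 -62.0 -1.0 358.0 | -62.0 -45.0 358.0
196 4.0 -1.0 83.0 | -72.0 -45.0 358.0
202 3.0 -1.0 67.0 | -83.0 -46.0 358.0
208 3.0 -1.0 54.0 | -94.0 -46.0 360.0
214 3.0 -1.0 40.0 | -104.0 -46.0 357.0
220 3.0 -1.0 28.0 | -116.0 -47.0 359.0
226 3.0 -0.0 16.0 | -127.0 -47.0 359.0
232 3.0 -0.0 8.0 | 3.0 -16.0 7.0
238 -0.0 -0.0 5.0 | 3.0 -15.0 -2.0
244 -4.0 -1.0 5.0 | 2.0 -15.0 -9.0
250 -173.0 -1.0 359.0 | 3.0 -14.0 -17.0
256 -184.0 -1.0 358.0 | 2.0 -14.0 -24.0
262 2.0 -0.0 -30.0 | 2.0 -13.0 -30.0
268 2.0 -0.0 -37.0 | 2.0 -13.0 -36.0
274 -1.0 -0.0 -36.0 | -0.0 -13.0 -37.0
280 -4.0 -0.0 -37.0 | -3.0 -13.0 -38.0
286 -6.0 -0.0 -38.0 | -6.0 -13.0 -39.0
292 -260.0 -2.0 361.0 | -259.0 -50.0 359.0
```

```bash
cat >> fing.py <<'E'
def corr(w,TT,fa,gc,gyaw,h):
    """fa: (axis slopes sx,sy, centre x0,y0 at z=0, nose z) tool frame; target: nose h above mouth (m)"""
    b=w[np.isfinite(w[...,0])&(abs(w[...,2])<.012)]
    b=b[np.hypot(b[:,0]-.49,b[:,1]+.24)<.4]
    for _ in range(5):
        A=np.c_[b[:,:2],np.ones(len(b))];k=np.linalg.lstsq(A,b[:,2],rcond=None)[0];b=b[abs(b[:,2]-A@k)<.004]
    n=np.array([-k[0],-k[1],1]);n/=np.linalg.norm(n)
    print('bench',k.round(4),len(b))
    sx,sy,x0,y0,nz=fa
    a=TT[:3,:3]@np.array([sx,sy,1]);a/=np.linalg.norm(a)
    print('axis world',a.round(4),'normal',n.round(4))
    # tool rotation: bring a to -n, yaw of tool y to gyaw
    yaw=np.degrees(np.arctan2(TT[1,1],TT[0,1]))
    Q,_=R.align_vectors([-n],[a]); Rt=R.from_rotvec(n*np.radians(gyaw-yaw)).as_matrix()@Q.as_matrix()@TT[:3,:3]
    nose_t=np.array([x0+sx*nz,y0+sy*nz,nz])
    tgt=np.array([gc[0],gc[1],gc[2]])+n*h
    p=tgt-Rt@nose_t
    return p,Rt
E
python3 - <<'E'
from fing import *
a=np.load('w3.npz');TT=a['TT']
p,Rt=corr(a['w'],TT,(.0103,-.0145,-.0025,-.0006,.0835),(.48964,-.24409,.1765),-70.5,.03)
print(p,np.degrees(np.arctan2(Rt[1,1],Rt[0,1])));rows(p,Rt,4,TT)
E
```

```text
bench [ 0.0003  0.0009 -0.0005] 117416
axis world [-0.0012  0.0184 -0.9998] normal [-3.e-04 -9.e-04  1.e+00]
[ 0.49215778 -0.24392181  0.28999723] -70.49908850798863
d [0.0437 0.0052 0.0671] r [-0.017 -0.004  0.002] deg 1.0
[0.0109, 0.0013, 0.0168, -0.004, -0.001, 0.001, 0.0219, 0.0026, 0.0336, -0.008, -0.002, 0.001, 0.0328, 0.0039, 0.0504, -0.013, -0.003, 0.002, 0.0437, 0.0052, 0.0671, -0.017, -0.004, 0.002]
```

Request:
carry_out(
  deltas=[0.0109, 0.0013, 0.0168, -0.004, -0.001, 0.001, 0.0219, 0.0026, 0.0336, -0.008, -0.002, 0.001, 0.0328, 0.0039, 0.0504, -0.013, -0.003, 0.002, 0.0437, 0.0052, 0.0671, -0.017, -0.004, 0.002, 0.0437, 0.0052, 0.0671, -0.017, -0.004, 0.002],
)

```text
time: 10.35
eef_pos: [0.4925, -0.2431, 0.2874]
tcp_rot: [0.985, 0.17, -0.005, 0.006]
contact_force: [-0.3, -0.7, -1.5]
opening: 0.445
finger_force: 50.7
```

```bash
python3 - <<'E'
from fing import *
for i in range(2): p,d,w,K,T=shot('wrist','w4.png')
TT=T_tool(); np.savez('w4.npz',p=p,d=d,w=w,K=K,T=T,TT=TT)
S=[ctrl.get_state() for _ in range(2)];print(TT[:3,3],S[0]['contact_force'],np.degrees(np.arctan2(TT[1,1],TT[0,1])))
finger(p,w,TT)
g=(abs(w[...,2]-.177)<.006)&(np.hypot(w[...,0]-.49,w[...,1]+.244)<.045)
t=w[g];q=cv2.minAreaRect((t[:,:2]*1000).astype(np.float32));print(len(t),t.mean(0),q)
im=p.copy();im[g]=[255,0,255];v,u=np.where(g);print(u.min(),u.max(),v.min(),v.max())
cv2.imwrite('pics/w4c.png',cv2.resize(p[100:300,180:400,::-1],(660,600),interpolation=cv2.INTER_CUBIC))
E
```

```text
[ 0.49275296 -0.24420241  0.29020227] [-0.51590619 -0.71290434 -0.98566184] -70.51980666330715
face x = -0.0022*z + 0.0015*y + 0.0029 2374
-0.035 560 y [-20.3  17.4] mid -1.47 x [2.4 3.  3.6]
-0.028 239 y [-21.   17.8] mid -1.59 x [2.5 3.  3.4]
-0.02 268 y [-21.5  18. ] mid -1.75 x [-0.2  2.9  3.4]
-0.01 259 y [-21.7  18. ] mid -1.86 x [-3.3  2.9  3.3]
0 915 y [-21.3  17.1] mid -2.07 x [-6.3 -0.   3.1]
0.01 329 y [-21.5  17.2] mid -2.14 x [2.5 2.9 3.3]
0.02 225 y [-15.1  10.2] mid -2.47 x [2.5 2.8 3.2]
0.03 266 y [-15.3  10.1] mid -2.61 x [2.5 2.8 3.1]
0.045 224 y [-15.5   9.9] mid -2.81 x [2.4 2.8 3.1]
0.06 191 y [-15.8   9.5] mid -3.12 x [2.4 2.8 3.1]
0.075 120 y [-15.    8.9] mid -3.01 x [2.5 2.7 3. ]
z range [-0.03954401  0.08418587]
1373 [ 0.49449155 -0.24256655  0.17628614] ((489.74810791015625, -244.12094116210938), (36.54609680175781, 52.077369689941406), 19.921300888061523)
252 309 174 213
```

View pics/w4c.png

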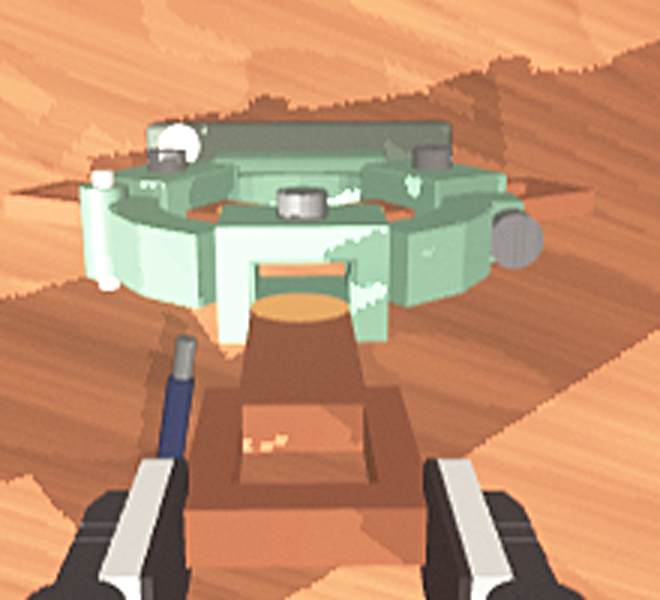

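The finger stands above the slot with its nose at crop (300,305) and the slot at (302,285). Next, the residual offset and tilt in one consistent frame.

```bash
cat > rel.py <<'E'
from fing import *
def rel(f):
    a=np.load(f); p,w=a['p'],a['w']; TT=a['T']@np.linalg.inv(np.array(ctrl.camera_model('wrist')['hand_eye']))
    finger(p,w,TT)
    g=(abs(w[...,2]-.177)<.006)&(np.hypot(w[...,0]-.49,w[...,1]+.244)<.045)
    t=((w[g]-TT[:3,3])@TT[:3,:3])*1000
    q=cv2.minAreaRect(t[:,:2].astype(np.float32)); print('guide in tool (mm)',q,'z',np.median(t[:,2]),len(t))
    b=w[np.isfinite(w[...,0])&(abs(w[...,2])<.012)]
    A=np.c_[b[:,:2],np.ones(len(b))];k=np.linalg.lstsq(A,b[:,2],rcond=None)[0]
    n=np.array([k[0],k[1],-1]);print('down in tool',(TT[:3,:3].T@n).round(4))
if __name__=='__main__':
    import sys; rel(sys.argv[1])
E
python3 rel.py w3.npz; python3 rel.py w4.npz
```

```text
face x = 0.0115*z + 0.0008*y + 0.0033 2366
-0.035 505 y [-19.8  17.8] mid -0.97 x [2.5 3.  3.6]
-0.028 229 y [-20.4  18.3] mid -1.02 x [2.5 3.1 3.6]
-0.02 284 y [-21.   18.5] mid -1.27 x [-1.6  3.2  3.7]
-0.01 245 y [-21.   18.3] mid -1.38 x [-2.5  3.3  3.8]
0 931 y [-20.7  17.8] mid -1.48 x [-5.7  0.9  3.7]
0.01 317 y [-21.   17.7] mid -1.64 x [3.1 3.5 3.9]
0.02 220 y [-14.5  10.9] mid -1.81 x [3.3 3.6 4. ]
0.03 280 y [-14.8  10.6] mid -2.1 x [3.4 3.8 4.2]
0.045 222 y [-15.   10.4] mid -2.31 x [3.6 4.  4.3]
0.06 201 y [-15.2  10.3] mid -2.48 x [3.8 4.2 4.6]
0.075 103 y [-14.2   9. ] mid -2.6 x [4.  4.3 4.6]
z range [-0.03945194  0.08245579]
guide in tool (mm) ((42.88850021362305, 3.8667964935302734), (51.90373992919922, 36.04397964477539), 89.99767303466797) z 180.56380460604558 1374
down in tool [0.0062 0.001  1.    ]
face x = -0.0008*z + 0.0009*y + 0.0029 2297
-0.035 502 y [-19.9  17.8] mid -1.02 x [2.4 3.  3.5]
-0.028 221 y [-20.5  18.4] mid -1.08 x [2.4 3.  3.5]
-0.02 279 y [-21.   18.5] mid -1.27 x [-1.5  2.9  3.3]
-0.01 236 y [-21.2  18.4] mid -1.41 x [-3.   2.9  3.4]
0 935 y [-20.7  17.4] mid -1.63 x [-6.3  0.2  3.2]
0.01 312 y [-20.9  17.8] mid -1.56 x [2.5 2.9 3.3]
0.02 219 y [-14.5  10.7] mid -1.9 x [2.5 2.9 3.3]
0.03 265 y [-14.7  10.6] mid -2.05 x [2.6 2.9 3.2]
0.045 224 y [-14.9  10.5] mid -2.2 x [2.5 2.9 3.2]
0.06 192 y [-15.1  10.2] mid -2.49 x [2.6 2.9 3.2]
0.075 99 y [-14.3   9.7] mid -2.32 x [2.7 2.9 3.2]
z range [-0.04065421  0.0829695 ]
guide in tool (mm) ((-1.6007499694824219, -2.010875701904297), (52.074798583984375, 36.47682189941406), 89.44361114501953) z 112.53694240549135 1373
down in tool [ 0.009  -0.0144  0.9999]
```

Request:
carry_out(
  deltas=[-0.0002, 0.0003, 0.007, 0, 0.005, 0, -0.0001, 0.0002, 0.015, 0, 0.0098, 0, -0.0001, 0.0001, 0.022, 0, 0.0098, 0, 0, 0, 0.029, 0, 0.0098, 0, 0, -0.0001, 0.035, 0, 0.0098, 0],
)

```text
time: 11.08
eef_pos: [0.4924, -0.2447, 0.2547]
tcp_rot: [0.986, 0.169, 0.002, 0.007]
contact_force: [-0.1, -1.2, -1.4]
opening: 0.438
finger_force: 50.7
```

```bash
python3 - <<'E'
from h import *
p,d,w,K,T=shot('wrist','w5.png'); np.savez('w5.npz',p=p,d=d,w=w,K=K,T=T)
s=ctrl.get_state();print(s['eef_pos'],s['contact_force'],s['wrist_torque'])
E
python3 rel.py w5.npz
```

```text
[ 0.49202583 -0.24440126  0.25369008] [-0.18988393  0.31562967 -3.55389166] [0.02096567 0.03798898 0.0328435 ]
face x = 0.0001*z + 0.0013*y + 0.0029 2324
-0.035 506 y [-19.8  17.8] mid -1.03 x [2.5 3.  3.4]
-0.028 218 y [-20.4  18.4] mid -0.98 x [2.5 3.  3.4]
-0.02 277 y [-21.   18.6] mid -1.23 x [-0.9  2.9  3.4]
-0.01 239 y [-21.2  18.5] mid -1.39 x [-3.5  2.9  3.4]
0 944 y [-20.5  17.6] mid -1.44 x [-6.3  0.2  3.2]
0.01 319 y [-20.9  17.7] mid -1.6 x [2.6 3.  3.4]
0.02 217 y [-14.6  10.7] mid -1.92 x [2.6 3.  3.3]
0.03 269 y [-14.8  10.5] mid -2.14 x [2.6 2.9 3.3]
0.045 222 y [-14.9  10.5] mid -2.21 x [2.6 2.9 3.2]
0.06 197 y [-15.3  10.1] mid -2.6 x [2.7 3.  3.3]
0.075 98 y [-28.6  22.9] mid -2.85 x [1.4 3.1 4.1]
z range [-0.03985439  0.08051597]
guide in tool (mm) ((-2.2928342819213867, -2.4676761627197266), (52.029659271240234, 36.012794494628906), 89.60273742675781) z 78.20133071558939 1849
down in tool [-0.0022 -0.0158  0.9999]
```

Aligned to 0.2 mm with the nose 5 mm inside and no side force, so down it goes.

Request:
carry_out(
  deltas=[-0.0002, 0, 0.009, 0, 0, -0.003, -0.0002, -0.0002, 0.019, 0, 0, -0.004, -0.0002, -0.0003, 0.029, 0, 0, -0.004, -0.0002, -0.0005, 0.039, 0, 0, -0.004, -0.0003, -0.0006, 0.048, 0, 0, -0.004],
)

```text
time: 11.75
eef_pos: [0.4922, -0.2448, 0.2064]
tcp_rot: [0.985, 0.171, 0.002, 0.007]
contact_force: [-1.3, -0.2, -1.9]
opening: 0.44
finger_force: 50.7
```

Request:
carry_out(
  deltas=[0, -0.0001, 0.005, 0, 0, 0, 0, -0.0001, 0.009, 0, 0, 0, 0, -0.0002, 0.013, 0, 0, 0, 0, -0.0002, 0.015, 0, 0, 0, 0, -0.0002, 0.0155, 0, 0, 0],
)

```text
time: 12.38
eef_pos: [0.4924, -0.2449, 0.192]
tcp_rot: [0.985, 0.171, 0.002, 0.007]
contact_force: [-0.2, -0.9, -0.6]
opening: 0.441
finger_force: 50.8
```

```bash
python3 - <<'E'
from h import *
p,d,w,K,T=shot('wrist','w6.png'); np.savez('w6.npz',p=p,d=d,w=w,K=K,T=T)
s=ctrl.get_state();print(s['eef_pos'],s['contact_force'],s['wrist_torque'])
E
python3 rel.py w6.npz | egrep 'face|z range|guide|down'
```

```text
[ 0.49243699 -0.24492045  0.1919886 ] [ 0.00260533  0.2794651  -2.23722762] [-0.00575193 -0.01715738  0.03179641]
face x = -0.0035*z + 0.0013*y + 0.0028 1489
z range [-0.03917219  0.05015296]
guide in tool (mm) ((-1.8481454849243164, -1.8286209106445312), (52.123477935791016, 35.579376220703125), 89.73922729492188) z 15.4211580363873 2848
down in tool [-0.002  -0.0163  0.9999]
```

Request:
carry_out(
  deltas=[0, 0, 0.0012, 0, 0, 0, 0, -0.0001, 0.0025, 0, 0, 0, 0, -0.0001, 0.0025, 0, 0, 0],
)

```text
time: 12.8
eef_pos: [0.4932, -0.2449, 0.1918]
tcp_rot: [0.985, 0.171, 0.003, 0.008]
contact_force: [-1.5, 3.0, 6.1]
opening: 0.44
finger_force: 51.6
```

Request:
carry_out(
  deltas=[0, 0, 0.0007, 0, 0, 0, 0, 0, 0.0007, 0, 0, 0],
)

```text
time: 13.05
eef_pos: [0.4933, -0.2449, 0.1918]
tcp_rot: [0.985, 0.171, 0.003, 0.008]
contact_force: [-1.1, 3.6, 8.7]
opening: 0.44
finger_force: 51.8
```

Request:
carry_out(
  deltas=[0, 0, 0.0007, 0, 0, 0, 0, 0, 0.0007, 0, 0, 0],
)

```text
time: 13.3
eef_pos: [0.4935, -0.2448, 0.1918]
tcp_rot: [0.985, 0.171, 0.004, 0.008]
contact_force: [-2.0, 4.0, 10.1]
opening: 0.442
finger_force: 52.0
```

```bash
cat > gap.py <<'E'
from h import *
import sys
p,d,w,K,T=shot('wrist',sys.argv[1]+'.png'); c=p.astype(int)
br=(c[...,0]-c[...,2]>25)&(np.hypot(w[...,0]-.49,w[...,1]+.244)<.03)
t=w[br&(w[...,2]>.222)&(w[...,2]<.242)]
g=(abs(w[...,2]-.177)<.005)&(np.hypot(w[...,0]-.49,w[...,1]+.244)<.035)&(c[...,1]>c[...,0])
h=np.histogram(t[:,2],bins=np.arange(.222,.242,.001));print(dict(zip((h[1][:-1]*1000).round().astype(int).tolist(),h[0].tolist())))
print('top above guide',np.percentile(t[:,2],[50,75,90])-np.median(w[g][:,2]),g.sum())
ax=np.array([.943,.333]);r=(w[...,:2]-[.4896,-.2441])@ax;y=(w[...,:2]-[.4896,-.2441])@np.array([-.333,.943])
f=br&(r>.001)&(abs(y)<.019)
for lo in (.177,.18,.19,.2,.21,.22):
    m=f&(w[...,2]>lo)&(w[...,2]<lo+.008)
    if m.sum()>5: print(lo,m.sum(),'face x',(np.median(r[m])*1000).round(2),'y',(np.percentile(y[m],[2,98])*1000).round(1))
s=ctrl.get_state();print(s['eef_pos'],s['contact_force'])
E
python3 gap.py w7
python3 - <<'E'
import cv2
a=cv2.imread('pics/w7.png');cv2.imwrite('pics/w7c.png',cv2.resize(a[180:320,190:380],(760,560),interpolation=cv2.INTER_CUBIC))
E
```

```text
{222: 68, 223: 80, 224: 75, 225: 74, 226: 83, 227: 79, 228: 384, 229: 984, 230: 304, 231: 13, 232: 2, 233: 1, 234: 1, 235: 0, 236: 2, 237: 1, 238: 0, 239: 1, 240: 1}
top above guide [0.05280059 0.05329394 0.05370933] 2331
0.177 288 face x 5.51 y [-18.3  18.1]
0.18 548 face x 5.1 y [-17.6  17.5]
0.19 146 face x 5.66 y [-18.5  18.7]
0.2 159 face x 5.85 y [-18.6  18.7]
0.21 199 face x 6.03 y [-18.8  18.7]
0.22 555 face x 6.29 y [-18.1  17.8]
[ 0.4935463  -0.24481049  0.1917539 ] [-2.81670374  3.91030754  9.86761105]
```

View pics/w7c.png

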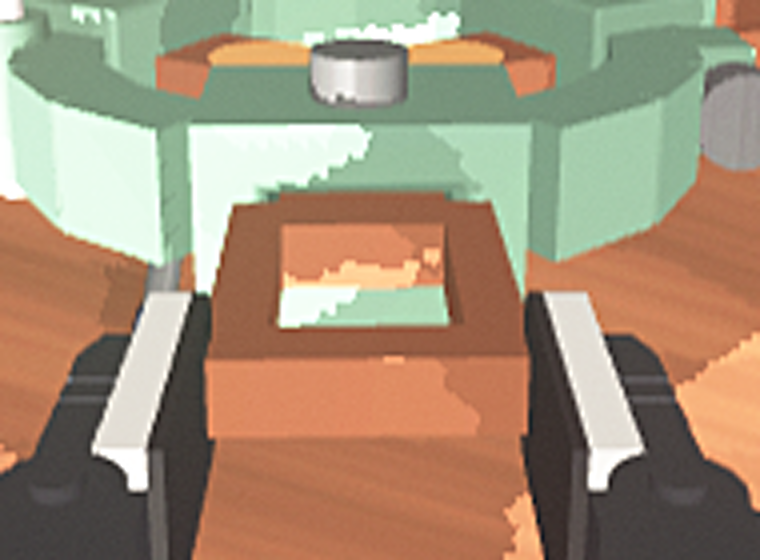

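The head's top stands 53 mm above the guide face, so the shoulders are home. I'll ease the press, release, back off and check.

Request:
carry_out(
  deltas=[0, 0, -0.0013, 0, 0, 0, 0, 0, -0.002, 0, 0, 0],
)

```text
time: 13.6
eef_pos: [0.493, -0.2449, 0.1919]
tcp_rot: [0.985, 0.171, 0.003, 0.008]
contact_force: [-1.0, 1.3, 4.1]
opening: 0.439
finger_force: 51.4
```

Request:
carry_out(
  deltas=[0, 0, 0, 0, 0, 0, 0, 0, 0, 0, 0, 0, 0, 0, 0, 0, 0, 0, 0, 0, 0, 0, 0, 0],
  grip=70,
  grip_force=20,
)

```text
time: 14.1
eef_pos: [0.4922, -0.2449, 0.1896]
tcp_rot: [0.985, 0.171, 0.002, 0.007]
contact_force: [0.3, -0.2, -0.1]
opening: 0.699
finger_force: 0.0
```

Request:
carry_out(
  deltas=[0, 0, -0.01, 0, 0, 0, 0, 0, -0.025, 0, 0, 0, 0, 0, -0.05, 0, 0, 0, 0, 0, -0.08, 0, 0, 0, 0, 0, -0.11, 0, 0, 0],
)

```text
time: 14.72
eef_pos: [0.4918, -0.2435, 0.3024]
tcp_rot: [0.985, 0.171, 0.003, 0.008]
contact_force: [0.2, -0.1, 0.2]
opening: 0.699
finger_force: 0.0
```

```bash
python3 gap.py w8
```

```text
{222: 19, 223: 21, 224: 7, 225: 26, 226: 17, 227: 19, 228: 167, 229: 351, 230: 116, 231: 5, 232: 0, 233: 0, 234: 0, 235: 0, 236: 0, 237: 0, 238: 0, 239: 0, 240: 0}
top above guide [0.05287539 0.05337235 0.05386089] 891
0.177 75 face x 5.77 y [-17.6  17.5]
0.18 210 face x 4.74 y [-17.1  16.8]
0.19 36 face x 5.81 y [-18.3  18.3]
0.2 49 face x 5.66 y [-18.6  18.8]
0.21 48 face x 5.72 y [-18.6  18.3]
0.22 116 face x 5.68 y [-18.4  18.5]
[ 0.49338717 -0.24459426  0.30778881] [0.8465594  0.86365838 3.38512692]
```

```bash
python3 -c "
from plant import ctrl
print(ctrl.sign_off())"
```

```text
the job is handed in; nothing more can be done
None
```

The finger came off the hook without touching the barb. It now stands upright in the top guide with its shoulders home (head top measured 53 mm above the guide face), released, and the job is handed in at about 15 s.

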